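# Present a sample tube to the bench code reader

### The arm

A 6-joint arm with a two-finger parallel gripper is mounted at the origin on the work surface. World frame = base frame: x ahead of the robot, y to its left, z up, the work surface at z = 0. Lengths are in m, angles in rad, forces in N, time in s.
With the tool pointing down it reaches from about 0.35 to 0.775 m from the base axis. Payload 5.5 kg.
Tool frame: the origin (TCP) lies on the front face of the gripper's body, between the roots of the fingers; the fingertips stand 73 mm ahead of it and the grasp point (between the pads) lies 54 mm ahead of it; z points along the fingers, y is the line along which they close (so a half turn about z gives the same grasp; the last joint's range is limited). The gripper opens to 85 mm and grips with 20 to 120 N. Pads are 22 mm wide; open, the fingers measure 114 mm over their backs; the gripper's body (76 mm by 85 mm) begins 54 mm behind the grasp point. The pads swing forward as they close: fully open they stand 13 mm farther back than shut.
Start: joints at [1.191, 0.313, 0.046, 1.304, 0, 1.431], TCP at [0.137, 0.559, 0.304] pointing down, gripper open.
Joint ranges: [-2.76, 2.76], [-0.86, 1.69], [-1.03, 1.26], [-2.2, 2.34], [-1.47, 1.5], [-3.14, 3.14]. Speed limits (rad/s): [2.57, 2.57, 3.14, 3.14, 3.14, 3.14].

### API

Orientations are given as a unit quaternion [x, y, z, w].
In Python, from plant import monitor, optics, manip gives the robot as it stands. The module is installed in compiled form; this text tells all that it offers.
- The arm moves only by the shell command python3 -m handwheel 'ROWS' [OPENING]. ROWS is JSON, a list of rows, each a list of 4 numbers: the shift along the tool's x, y, z as a fraction of full scale, then the turn about the tool's z as a fraction of full scale. In form: [[x, y, z, turn], ...]. A call has 1 to 12 rows; each row shifts and turns the commanded pose from where the row before left it, along the tool's axes as they then stand; what a row does not reach is not made up. Full scale, the value 1, is 0.03 m for a shift and 0.08 rad for a turn. A row lasts 1/8 s, in which the tool goes at most 62.5 mm and 10.7 degrees, less where a joint would pass 70% of its speed; a pose out of reach is approached as far as the arm can. A call with a number of a shift or a turn outside -1 to 1 is refused whole. A call with a gripper value outside its range is refused whole. OPENING is the closure, from -1 (fully open) to 1 (shut), set as the call begins (- or left out, the last holds). The fingers move at their own pace and stop on an object; the grip force is fixed at half the most. Time passes only in rows, so rows that do not move let the fingers close. It gives the time, the measured TCP pose, the force, the opening and the grip force at its end, in the units of the state.
- monitor.observe(): the state, without advancing time (a new reading comes with each control period).
- optics.get_image(name): name is "scene" or "side" or "wrist"; returns a dict with "pixels" (384x512x3 uint8, red, green, blue), "K" (3x3 intrinsics, pixels), "R" (3x3) and "t" (3): a world point X has camera coordinates R X + t; the wrist camera has in their place "hand_eye" (4x4, takes a point from camera to tool coordinates, whose origin is the TCP and whose axes are the flange's). Camera axes: x right, y down, z forward; pixel columns grow to the right and rows downward; lengths in m; the calibration is good to about 2 mm. A picture is of the moment at which its call begins: read the wrist's pose just before it. There is no depth.
- manip.sign_off(): hands the job in; it is judged then, once.
The state is a dict: "t": time; "q": joint angles; "joint_vel": joint speeds; "effort": joint torques, N m; "tcp_pos": TCP position; "tool_rot": TCP orientation; "wrist_force": force on the tool from outside, world axes, zero at the start; "wrist_torque": the same for the moment, N m; "grip_width": finger opening in m; "grasp_force": force on a finger pad.
Only numpy, scipy, OpenCV 4.12 (cv2) and the standard library are available. Lean on these libraries where they do the work, as an engineer would, in place of code of your own. Each camera call takes 0.05 s, during which the arm holds its last target. There are 200 camera calls.

### The job

Draw the long sample tube out of the rack and hold it up to the code reader on the counter: stopper end uppermost, the tube leaning just as the reader's sloping face does so that it lies along the window strip, its middle over the middle of the window and a few centimetres (about 5) off it. Do not touch the reader, leave the short tubes, the jar and the box where they are, and finish while still holding the tube there, steady in the gripper; do not put it down.

Things in the scene. Friction and masses are not known exactly. Their poses are not given: they have to be found in the camera images.
- long_tube: The tube to present: glass, 130 mm long, 16 mm diameter, labelled, with a red stopper of 18 mm diameter on its top 22 mm; about 30 g. Stands upright in one of the rack's three holes, the longest tube there (top 140 mm above the counter, the short ones 95 mm). Origin: centre of its foot; z along the tube to the stopper. Its turn about z means nothing.
- long_tube_label (a point): Middle of the long tube, on its axis, 65 mm above its foot and 65 mm below its top.
- rack: Black tube rack, a block 60 (x) x 160 (y) x 50 (z) mm fixed to the counter. Origin: centre of its underside; z up. Three 18 mm holes in a row along its y axis, at y = -50, 0 and +50 mm, each 40 mm deep: tubes stand with their feet 10 mm above the counter and must rise 40 mm to be clear.
- reader: Grey code reader fixed to the counter, about 180 mm high. Origin: centre below the window's middle, on the counter (foot 110 x 90 x 14 mm); z up. The head is a 90 x 70 x 30 mm slab leaning back 0.70 rad (40 degrees) from vertical: its flat face looks along the reader's +x and upwards; its upper edge is towards the reader's -x.
- reader_window: The reader's window, a green glass strip 70 x 18 mm in the middle of the sloping face. Origin: its middle, on the face, 125 mm above the counter. z: straight out of the face; x: down the slope along the strip (-x is up it, 0.70 rad off vertical); y: across. The face reaches 45 mm up and down the slope, 35 mm to each side. The tube is to lie along x, its middle on z.
- short_tube_a: One of two short tubes that stay in the rack: like the long one, but 85 mm long. Origin: centre of its foot; z to the stopper.
- short_tube_b: The other short tube, 85 mm long, same shape. Origin: centre of its foot.
- jar: Lidded specimen jar, 56 mm in diameter and 65 mm high, standing on the counter; leave it. Origin: centre of its underside.
- label_box: Cardboard box of labels, 80 x 55 x 45 mm, lying on the counter; leave it. Origin: centre of its underside.
Things that resemble listed ones, but are neither listed nor needed, are in the scene too. What is shaped like the reader but orange or purple is not meant.

How it is judged:
On the way:
1. the long tube is drawn clear of the rack (z of long_tube in the frame of rack above 0.055 m), for 0.1 s.
At the end, for the whole second after the job is handed in: The long tube is held still by the fingers alone, its foot more than 60 mm above the counter, stopper end up, parallel to the window strip within 0.24 rad (14 degrees), its middle within 25 mm along and 20 mm across the strip of the window's middle and 25 to 80 mm out from the window (angle between the z axis of long_tube and the x axis of reader_window, either way round below 0.24 rad and angle between long_tube's own z axis and vertical below 1.1 rad and x of long_tube_label in the frame of reader_window between -0.025 and 0.025 m and y of long_tube_label in the frame of reader_window between -0.02 and 0.02 m and z of long_tube_label in the frame of reader_window between 0.025 and 0.08 m and height (world z) of long_tube above 0.06 m and contact force between the fingers and long_tube above 1 N and contact force between long_tube and reader below 0.3 N and linear speed of long_tube below 0.03 m/s); the arm keeps its last pose, push and grip.
It fails at once if the reader is touched (contact force between any of the arm, the fingers, long_tube and reader above 1 N).
It fails at once if a short tube is disturbed (distance of any of short_tube_a, short_tube_b from where it was at the start of the episode above 0.015 m).
It fails at once if the jar or the label box is moved (distance of any of jar, label_box from where it was at the start of the episode above 0.02 m).
It also fails if it takes over 38 s, if anything falls off the work surface, if the arm or the gripper's body presses on something with over 40 N, if the wrist force passes 120 N, or if a joint passes its speed limit or range.

## Working session

There is one attempt and no reset: what is moved stays moved. The work goes in short steps, Python scripts to look and compute and a shell command to move; the robot and the scene stay as the last step left them, time stands still between calls to the robot, and variables do not carry over. Pictures are saved under pics/ and viewed, at most 10 in all, crops included, and the job is handed in when it is done.

```bash
mkdir -p pics
python3 - <<'E'
from plant import monitor, optics
import cv2,numpy as np
s=monitor.observe();print({k:np.round(v,3).tolist() for k,v in s.items()})
for n in ("scene","side","wrist"):
    d=optics.get_image(n); np.savez(f"pics/{n}0.npz",**d); cv2.imwrite(f"pics/{n}0.png",d["pixels"][:,:,::-1])
    print(n,{k:np.round(v,3).tolist() for k,v in d.items() if k!="pixels"})
a=[cv2.imread(f"pics/{n}0.png") for n in("scene","side")]
E
```

```text
{'t': 0.0, 'q': [1.191, 0.314, 0.045, 1.304, 0.0, 1.431], 'joint_vel': [0.001, 0.002, -0.001, -0.001, 0.001, -0.0], 'effort': [-0.0, -48.062, 29.854, 0.019, 0.0, 0.0], 'tcp_pos': [0.136, 0.558, 0.303], 'tool_rot': [0.12, 0.993, -0.001, -0.0], 'wrist_force': [-0.41, 0.785, -0.312], 'wrist_torque': [0.003, -0.009, 0.032], 'grasp_force': 0.0, 'grip_width': 0.085}
scene {'K': [[403.82, 0.0, 257.413], [0.0, 403.82, 188.011], [0.0, 0.0, 1.0]], 'R': [[0.825, 0.565, 0.021], [0.379, -0.526, -0.762], [-0.419, 0.636, -0.648]], 't': [-0.525, -0.146, 1.205]}
side {'K': [[373.146, 0.0, 250.633], [0.0, 373.146, 190.712], [0.0, 0.0, 1.0]], 'R': [[0.924, -0.381, 0.017], [-0.229, -0.589, -0.775], [0.305, 0.713, -0.632]], 't': [-0.543, 0.257, 0.993]}
wrist {'K': [[278.776, 0.0, 256.78], [0.0, 278.776, 185.234], [0.0, 0.0, 1.0]], 'hand_eye': [[0.0, -0.957, -0.29, 0.074], [1.0, -0.0, 0.001, 0.001], [-0.001, -0.29, 0.957, -0.07], [0.0, 0.0, 0.0, 1.0]]}
```

View pics/scene0.png

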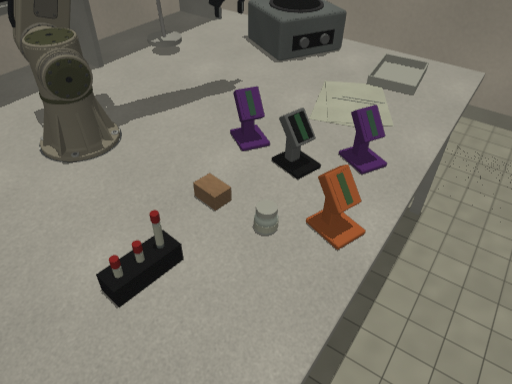

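View pics/side0.png

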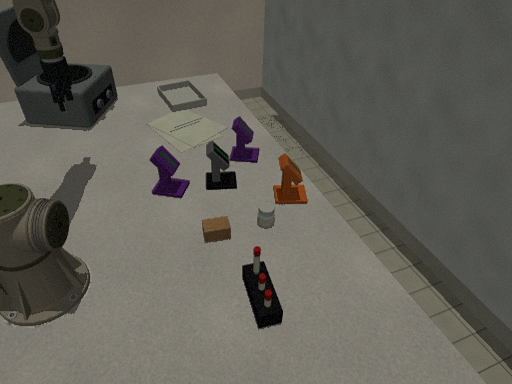

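The scene image shows the tubes' red stoppers at (155,216) for the long one and at (138,245) and (115,261) for the short ones. In the side view the long one is at (257,251). Four things are reader-shaped: purple (249,115), grey (297,140), purple (366,138) and orange (340,205). The grey one at (297,140), or (217,165) in the side view, fits the description. I'll confirm it in a crop and measure.

```bash
cat > h.py <<'E'
import numpy as np, cv2
def load(n): return dict(np.load(f"pics/{n}.npz"))
def cam(d): return d["K"]@np.c_[d["R"],d["t"]]
def tri(a,pa,b,pb):
    X=cv2.triangulatePoints(cam(a),cam(b),np.float64(pa).reshape(2,1),np.float64(pb).reshape(2,1)).ravel();X=X[:3]/X[3]
    return X
def proj(d,X):
    p=cam(d)@np.r_[X,1];return p[:2]/p[2]
def plane(d,p,z):
    r=d["R"].T@np.linalg.inv(d["K"])@np.r_[p,1];o=-d["R"].T@d["t"];return o+r*(z-o[2])/r[2]
def blobs(m,mn=8):
    n,l,s,c=cv2.connectedComponentsWithStats(m.astype(np.uint8));return [(s[i],c[i],l==i) for i in range(1,n) if s[i,4]>=mn]
E
python3 - <<'E'
from h import *
A,B=load("scene0"),load("side0")
for n,d in(("scene",A),("side",B)):
    h=cv2.cvtColor(d["pixels"],cv2.COLOR_RGB2HSV).astype(int);H,S,V=h[...,0],h[...,1],h[...,2]
    for nm,m in(("red",((H<5)|(H>174))&(S>150)&(V>70)),("green",(H>45)&(H<90)&(S>70)&(V>25))):
        for s,c,l in blobs(m): 
            (cx,cy),(w,hh),an=cv2.minAreaRect(np.argwhere(l)[:,::-1].astype(np.float32))
            print(n,nm,s.tolist(),c.round(1),"rect",np.round(cv2.boxPoints(((cx,cy),(w,hh),an)),1).tolist())
c1=cv2.resize(A["pixels"][95:185,265:335],None,fx=5,fy=5,interpolation=cv2.INTER_CUBIC)
c2=cv2.resize(B["pixels"][130:200,190:250],None,fx=6,fy=6,interpolation=cv2.INTER_CUBIC)
o=np.zeros((450,720,3),np.uint8);o[:450,:350]=c1;o[:420,355:715]=c2
cv2.imwrite("pics/crop1.png",o[:,:,::-1])
E
```

```text
scene red [150, 211, 9, 12, 90] [154.2 216.6] rect [[150.0, 211.0], [158.0, 211.0], [158.0, 222.0], [150.0, 222.0]]
scene red [132, 241, 9, 12, 87] [136.3 246.4] rect [[132.0, 241.0], [140.0, 241.0], [140.0, 252.0], [132.0, 252.0]]
scene red [109, 256, 10, 13, 97] [113.7 261.7] rect [[108.5999984741211, 256.3999938964844], [116.80000305175781, 255.5], [118.19999694824219, 267.79998779296875], [110.0, 268.70001220703125]]
scene green [246, 91, 10, 24, 124] [250.3 102.6] rect [[245.10000610351562, 91.9000015258789], [250.1999969482422, 90.69999694824219], [255.39999389648438, 113.19999694824219], [250.3000030517578, 114.4000015258789]]
scene green [367, 111, 11, 25, 123] [371.8 122.7] rect [[366.29998779296875, 111.5], [371.0, 110.19999694824219], [377.20001220703125, 133.89999389648438], [372.5, 135.1999969482422]]
scene green [294, 113, 15, 27, 165] [300.7 126.1] rect [[292.79998779296875, 114.9000015258789], [298.6000061035156, 112.5999984741211], [308.6000061035156, 137.60000610351562], [302.79998779296875, 139.89999389648438]]
scene green [337, 173, 15, 31, 174] [344.4 188.2] rect
[... 224 characters left out ...]
0, 247.0], [260.0, 247.0], [260.0, 251.0]]
side red [259, 273, 7, 7, 37] [261.8 276. ] rect [[257.5, 275.5], [261.5, 271.5], [266.0, 276.0], [262.0, 280.0]]
side red [265, 289, 7, 7, 38] [267.9 292.4] rect [[265.0, 289.0], [271.0, 289.0], [271.0, 295.0], [265.0, 295.0]]
side green [240, 121, 12, 14, 26] [245.6 127.5] rect [[239.89999389648438, 121.9000015258789], [241.0, 121.0], [251.6999969482422, 133.39999389648438], [250.60000610351562, 134.39999389648438]]
side green [214, 145, 14, 15, 42] [220.7 152.2] rect [[213.0, 146.0], [214.5, 144.5], [228.0, 158.0], [226.5, 159.5]]
side green [160, 151, 16, 17, 72] [167.9 158.9] rect [[160.0, 153.0], [162.0, 151.0], [176.0, 165.0], [174.0, 167.0]]
```

View pics/crop1.png

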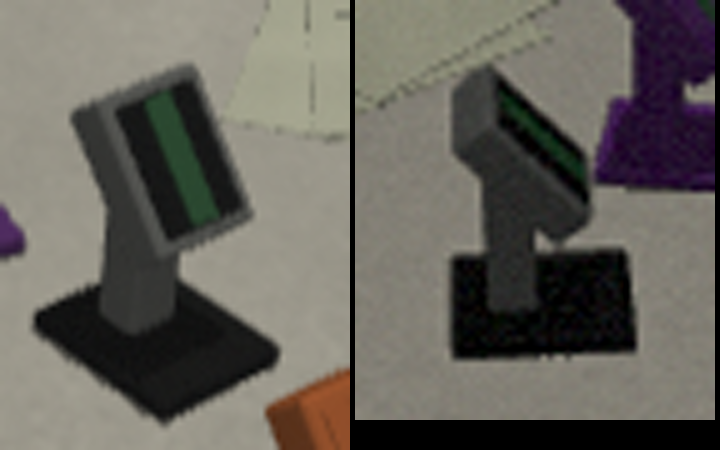

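Confirmed: the crop shows the grey reader with its black foot, with the green strip centred at about (300.7,126.1) in the scene view and (220.7,152.2) in the side view. Now the positions.

Run:
```python
from h import *
np.set_printoptions(precision=4,suppress=True)
A,B=load("scene0"),load("side0")
w=tri(A,(300.7,126.1),B,(220.7,152.2)); wp=plane(A,(300.7,126.1),.125),plane(B,(220.7,152.2),.125)
print("win",w,wp, proj(A,w),proj(B,w))
for d,t,b in((A,(295.7,113.3),(306,139.2)),(B,(213.2,144.7),(227.8,159.3))):
    T=plane(d,t,.1518);Q=plane(d,b,.0982);v=Q-T;print("yaw from ends",np.arctan2(v[1],v[0]),np.hypot(*v[:2]),"(45mm)",(T+Q)/2)
T=tri(A,(295.7,113.3),B,(213.2,144.7));Q=tri(A,(306,139.2),B,(227.8,159.3));v=Q-T;print("tri ends",T,Q,np.linalg.norm(v),np.arctan2(v[1],v[0]))
# foot corners in both (crop coords)
c=[plane(A,(265+x/5,95+y/5),.010) for x,y in((35,320),(165,418),(278,352))]
print("foot A",c,[np.linalg.norm(np.subtract(c[i],c[i+1])) for i in(0,1)],[np.arctan2(*(c[i+1]-c[i])[1::-1]) for i in(0,1)])
c=[plane(B,(190+(x-355)/6,130+y/6),z) for x,y,z in((453,355,0),(636,350,0),(627,252,.014),(453,257,.014))]
print("foot B",c,[np.arctan2(*(c[i+1]-c[i])[1::-1]) for i in(0,1,2)],[np.linalg.norm(np.subtract(c[i],c[i+1])) for i in(0,1,2)])
P=[]
for a,b,z in(((154.2,216.6),(256.8,249.6),.129),((136.3,246.4),(261.8,276),.084),((113.7,261.7),(267.9,292.4),.084)):
    P.append(tri(A,a,B,b));print("tube",P[-1],plane(A,a,z),plane(B,b,z))
v=P[2]-P[0];print("row yaw",np.arctan2(v[1],v[0]),np.linalg.norm(v[:2]))
# rack silhouettes and others
h=cv2.cvtColor(A["pixels"],cv2.COLOR_RGB2HSV);m=(h[...,2]<40);m[:230]=0;m[:,200:]=0
cn=max(cv2.findContours(m.astype(np.uint8),0,2)[0],key=cv2.contourArea);print("rack poly",cv2.approxPolyDP(cn,4,True)[:,0].tolist())
for n,p in(("jar",(265,226)),("box",(212,195))):print(n,plane(A,p,.02))
```

```text
win [0.5854 0.2699 0.1251] (array([0.5854, 0.2699, 0.125 ]), array([0.5855, 0.2702, 0.125 ])) [300.711  126.0703] [220.7055 152.2278]
yaw from ends -0.339204922320787 0.048211581014385115 (45mm) [0.5862 0.2693 0.125 ]
yaw from ends -0.5582256351316738 0.04964489004115651 (45mm) [0.5853 0.271  0.125 ]
tri ends [0.563  0.279  0.1527] [0.6079 0.2629 0.0959] 0.07415689717589322 -0.34522095084277815
foot A [array([0.5222, 0.2394, 0.01  ]), array([0.6253, 0.2063, 0.01  ]), array([0.647 , 0.2932, 0.01  ])] [np.float64(0.1082821284720433), np.float64(0.08958667855109725)] [np.float64(-0.31030150389026756), np.float64(1.3263168538070262)]
foot B [array([0.5186, 0.2448, 0.    ]), array([0.6212, 0.21  , 0.    ]), array([0.6442, 0.2861, 0.014 ]), array([0.5425, 0.3197, 0.014 ])] [np.float64(-0.32642108216060445), np.float64(1.2774243414149176), np.float64(2.822028153966549)] [np.float64(0.10834215621618595), np.float64(0.08070594059239068), np.float64(0.10704749525045908)]
tube [ 0.524  -0.1915  0.1309] [ 0.5233 -0.1919  0.129 ] [ 0.5249 -0.1879  0.129 ]
tube [ 0.5179 -0.2412  0.0875] [ 0.5162 -0.2415  0.084 ] [ 0.5192 -0.2361  0.084 ]
tube [ 0.512  -0.2911  0.0877] [ 0.5104 -0.2917  0.084 ] [ 0.5133 -0.2859  0.084 ]
row yaw -1.6904502303360986 0.10028756576572057
rack poly [[179, 243], [163, 231], [164, 246], [158, 249], [152, 237], [142, 244], [142, 263], [135, 261], [132, 251], [119, 259], [122, 277], [115, 278], [109, 266], [97, 274], [102, 289], [119, 306], [182, 259]]
jar [0.6557 0.0021 0.02  ]
box [0.4905 0.0146 0.02  ]
```

Checks: the window height triangulates to 0.125 m, the row length to 100 mm and the foot to 108 x 90 mm, all in agreement.
- **Reader:** window at (0.585, 0.270), yaw about -0.32.
- **Long tube:** at (0.524, -0.190).
- **Rack:** yaw about -0.12.

The tool can't tilt, so I'll grip the tube, draw it out and pivot it between the pads against the fixed rack's edge.

```bash
cat >> h.py <<'E'
def goto(pos,yaw_y):
    from plant import monitor
    from scipy.spatial.transform import Rotation as Ro
    s=monitor.observe();M=Ro.from_quat(s["tool_rot"]).as_matrix()
    turn=-(yaw_y-np.arctan2(M[1,1],M[0,1]))
    d=np.array(pos)-s["tcp_pos"]; M2=M@Ro.from_rotvec([0,0,turn]).as_matrix()
    print("t",round(s["t"],2),"tcp",np.round(s["tcp_pos"],4),"turn units",round(turn/.08,2),"shift units after turn",np.round(M2.T@d/.03,2),"toolz",np.round(M[:,2],3),"q6",round(s["q"][5],2))
E
python3 -m handwheel '[[0,0,0,-0.75],[0,0,0,-0.75],[-0.66,-0.97,0,0],[-0.66,-0.97,0,0],[-0.66,-0.97,0,0],[-0.66,-0.97,0,0],[-0.66,-0.97,0,0],[-0.66,-0.97,0,0],[-0.66,-0.97,0,0],[-0.66,-0.97,0,0],[-0.66,-0.97,0,0],[-0.66,-0.97,0,0]]' 0.2
python3 -m handwheel '[[-0.66,-0.97,0,0],[-0.66,-0.97,0,0],[-0.66,-0.97,0,0],[-0.66,-0.97,0,0],[-0.66,-0.97,0,0],[-0.66,-0.97,0,0],[-0.66,-0.97,0,0],[-0.66,-0.97,0,0],[-0.66,-0.97,0,0],[-0.66,-0.97,0,0],[-0.66,-0.97,0,0]]'
python3 - <<'E'
from h import *
goto((.524,-.190,.23),1.451)
E
```

```text
t: 1.65
tcp_pos: [0.2986, 0.2449, 0.3038]
tool_rot: [0.06, 0.998, 0.0, 0.0]
wrist_force: [0.8, 0.9, -0.6]
grip_width: 0.0341
grasp_force: 0.0
t: 3.02
tcp_pos: [0.4766, -0.0989, 0.3036]
tool_rot: [0.06, 0.998, 0.0, -0.0]
wrist_force: [0.4, -0.3, 0.1]
grip_width: 0.0341
grasp_force: 0.0
t 3.02 tcp [ 0.4766 -0.0989  0.3036] turn units -0.0 shift units after turn [-1.93 -2.83  2.45] toolz [-0.  0. -1.] q6 -0.25
```

```bash
python3 -m handwheel '[[-0.64,-0.94,0,0],[-0.64,-0.94,0,0],[-0.64,-0.94,0.5,0],[0,0,0.7,0],[0,0,0,0]]'
python3 - <<'E'
from h import *
from plant import monitor, optics
from scipy.spatial.transform import Rotation as Ro
np.set_printoptions(precision=4,suppress=True)
goto((.524,-.190,.23),1.451)
s=monitor.observe();d=optics.get_image("wrist");cv2.imwrite("pics/w1.png",d["pixels"][:,:,::-1])
T=np.eye(4);T[:3,:3]=Ro.from_quat(s["tool_rot"]).as_matrix();T[:3,3]=s["tcp_pos"];C=T@d["hand_eye"]
d["R"]=C[:3,:3].T;d["t"]=-d["R"]@C[:3,3]
h=cv2.cvtColor(d["pixels"],cv2.COLOR_RGB2HSV).astype(int)
m=((h[...,0]<6)|(h[...,0]>174))&(h[...,1]>140)&(h[...,2]>60)
for b,c,l in blobs(m,30):print(b.tolist(),c,plane(d,c,.129),plane(d,c,.14),plane(d,c,.084),plane(d,c,.095))
E
```

```text
t: 3.65
tcp_pos: [0.5224, -0.1885, 0.2658]
tool_rot: [0.06, 0.998, 0.001, -0.002]
wrist_force: [0.4, 0.5, 0.8]
grip_width: 0.0338
grasp_force: 0.0
t 3.65 tcp [ 0.5224 -0.1885  0.2658] turn units -0.01 shift units after turn [-0.06 -0.04  1.19] toolz [-0.004  0.002 -1.   ] q6 -0.37
[133, 176, 26, 24, 433] [145.224  187.0115] [ 0.502  -0.2717  0.129 ] [ 0.4992 -0.2668  0.14  ] [ 0.5134 -0.2919  0.084 ] [ 0.5106 -0.2869  0.095 ]
[188, 177, 23, 23, 392] [198.5893 187.4209] [ 0.5073 -0.2307  0.129 ] [ 0.5042 -0.228   0.14  ] [ 0.5198 -0.242   0.084 ] [ 0.5168 -0.2392  0.095 ]
[241, 190, 22, 27, 468] [251.438  203.3184] [ 0.5253 -0.1917  0.129 ] [ 0.5212 -0.191   0.14  ] [ 0.5417 -0.1944  0.084 ] [ 0.5377 -0.1938  0.095 ]
```

View pics/w1.png

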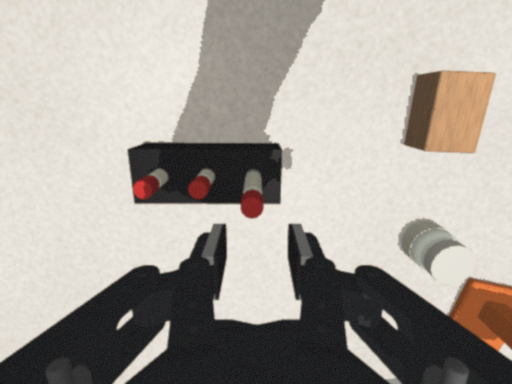

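The wrist view shows the long stopper at (251,203), centred between the fingers, with the short ones clear at (145,187) and (199,187). It agrees with the scene measurement to about 1 mm. I'll descend and grip.

```bash
python3 -m handwheel '[[-0.08,-0.08,0.7,0],[0,0,0.8,0],[0,0,0.8,0],[0,0,0.8,0],[0,0,0.56,0],[0,0,0,0]]'
python3 -m handwheel '[[0,0,0,0],[0,0,0,0],[0,0,0,0],[0,0,0,0]]' 1
python3 -m handwheel '[[0,0,-0.5,0],[0,0,-0.7,0],[0,0,-0.7,0],[0,0,0,0]]'
python3 - <<'E'
from h import *
goto((.524,-.190,.21),1.451)
E
```

```text
t: 4.45
tcp_pos: [0.5251, -0.1907, 0.1579]
tool_rot: [0.059, 0.998, 0.0, -0.001]
wrist_force: [0.2, 0.0, 0.4]
grip_width: 0.0341
grasp_force: 0.0
t: 4.95
tcp_pos: [0.5264, -0.1917, 0.1595]
tool_rot: [0.06, 0.998, -0.0, 0.001]
wrist_force: [0.4, 1.8, 6.7]
grip_width: 0.0154
grasp_force: 58.6
t: 5.45
tcp_pos: [0.5264, -0.1918, 0.2173]
tool_rot: [0.06, 0.998, -0.001, 0.002]
wrist_force: [-0.5, 0.3, -0.9]
grip_width: 0.0155
grasp_force: 58.5
t 5.45 tcp [ 0.5264 -0.1918  0.2173] turn units 0.0 shift units after turn [0.09 0.05 0.24] toolz [ 0.003 -0.002 -1.   ] q6 -0.37
```

```bash
python3 -m handwheel '[[-0.6,0.1,0,0],[-0.6,0.15,0,0],[-0.6,0,0,0],[0,0,0.6,0],[0,0,0.6,0],[0,0,0.6,0],[0,0,0,0]]'
python3 -m handwheel '[[0.25,0,0,0],[0.25,0,0,0],[0.2,0,0,0],[0.2,0,0,0],[0.2,0,0,0],[0.2,0,0,0],[0.2,0,0,0],[0,0,0,0]]'
python3 - <<'E'
from h import *
from plant import optics
goto((.524,-.190,.21),1.451)
o=[]
for n in("scene","side"):
    d=optics.get_image(n);np.savez(f"pics/{n}2.npz",**d);x,y=(90,150) if n=="scene" else(190,190)
    o.append(cv2.resize(d["pixels"][y:y+150,x:x+100],None,fx=4,fy=4,interpolation=cv2.INTER_CUBIC)[:,:,::-1])
cv2.imwrite("pics/p2.png",np.hstack(o))
E
```

```text
t: 6.32
tcp_pos: [0.5785, -0.1896, 0.1587]
tool_rot: [0.06, 0.998, 0.001, -0.002]
wrist_force: [-0.6, -0.4, 0.2]
grip_width: 0.0153
grasp_force: 58.5
t: 7.32
tcp_pos: [0.5347, -0.1849, 0.1613]
tool_rot: [0.06, 0.998, 0.0, -0.0]
wrist_force: [2.2, -0.4, 2.1]
grip_width: 0.0152
grasp_force: 62.0
t 7.33 tcp [ 0.5347 -0.1849  0.1613] turn units -0.0 shift units after turn [ 0.34 -0.21 -1.62] toolz [-0.001  0.    -1.   ] q6 -0.35
```

View pics/p2.png

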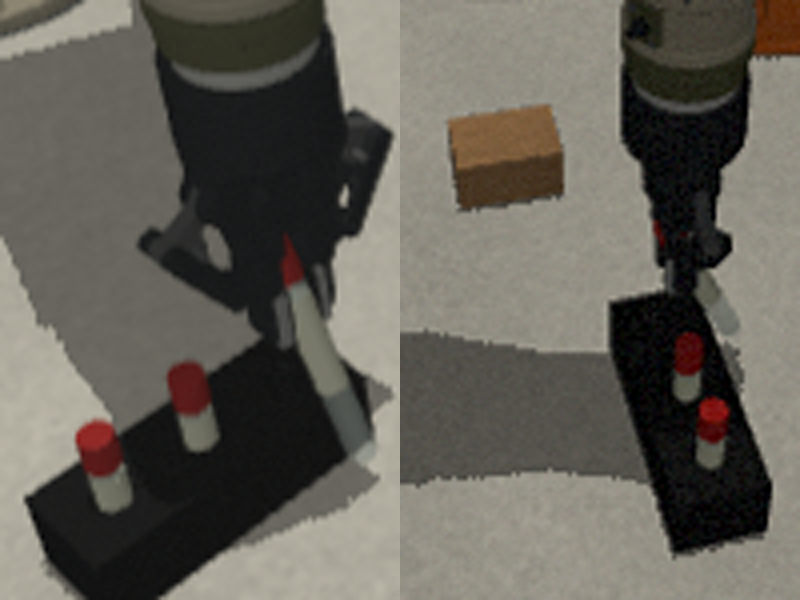

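The picture shows the tube pivoting cleanly on the rack edge. It leans by about 0.45 rad with its foot to the right, and the short tubes are untouched. I'll push on the remaining 19 mm or so, lift and measure the lean.

```bash
python3 -m handwheel '[[0.22,0,0,0],[0.22,0,0,0],[0.2,0,0,0],[0,0,0,0],[-0.15,0,-0.5,0],[0,0,-0.9,0],[0,0,-0.9,0],[0,0,-0.9,0],[0,0,0,0]]'
python3 - <<'E'
from h import *
from plant import optics
goto((.524,-.190,.21),1.451)
o=[]
for n in("scene","side"):
    d=optics.get_image(n);np.savez(f"pics/{n}3.npz",**d);x,y=(90,110) if n=="scene" else(200,140)
    o.append(cv2.resize(d["pixels"][y:y+120,x:x+80],None,fx=5,fy=5,interpolation=cv2.INTER_CUBIC)[:,:,::-1])
cv2.imwrite("pics/p3.png",np.hstack(o))
E
```

```text
t: 8.55
tcp_pos: [0.5205, -0.1833, 0.2582]
tool_rot: [0.06, 0.998, -0.0, 0.0]
wrist_force: [0.3, -0.7, -0.8]
grip_width: 0.0152
grasp_force: 64.6
t 8.55 tcp [ 0.5205 -0.1833  0.2582] turn units -0.0 shift units after turn [-0.14 -0.21  1.61] toolz [ 0.    -0.001 -1.   ] q6 -0.36
```

View pics/p3.png

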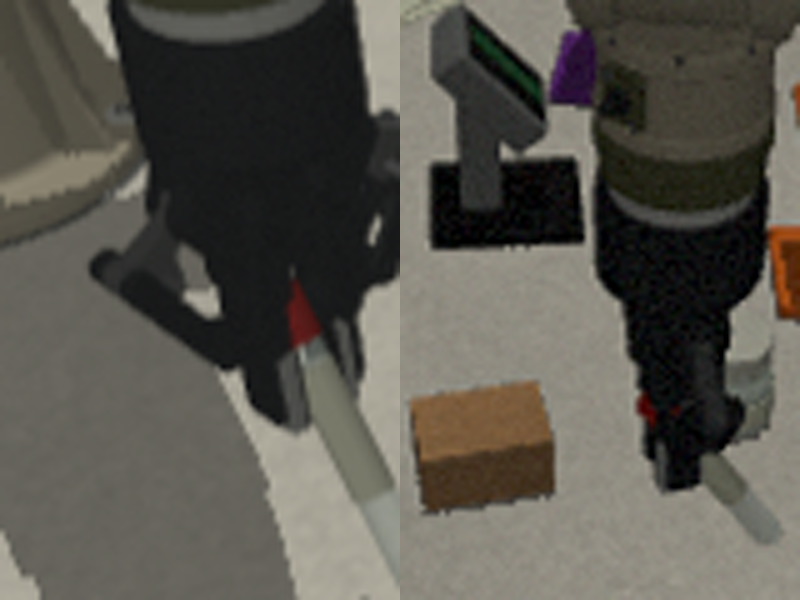

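Run:
```python
from h import *
o=[]
for n,x,y in(("scene",135,150),("side",240,210)):
    d=load(n+"3");o.append(cv2.resize(d["pixels"][y:y+90,x:x+60],None,fx=6,fy=6,interpolation=cv2.INTER_CUBIC)[:,:,::-1])
cv2.imwrite("pics/p3b.png",np.hstack(o))
```

```text
(no output)
```

View pics/p3b.png

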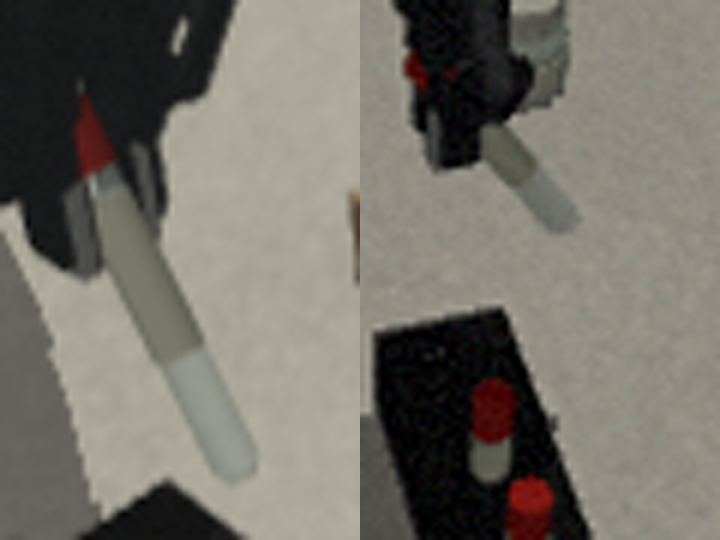

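The picture shows these axis points:
- **Label end:** (165.5,209.5) in the scene view, (267.5,240.5) in the side view.
- **Foot:** (175,228.5) in the scene view, (275,247) in the side view.
- **Stopper's lower edge:** (151.2,179.7) in the scene view.

```bash
cat > lean.py <<'E'
from h import *
np.set_printoptions(precision=4,suppress=True)
def lean(A,B,sl,sf,dl,df,g):
    L=tri(A,sl,B,dl);F=tri(A,sf,B,df)
    for n,P,Q in(("foot-label",F,L),("foot-grasp",F,g),("label-grasp",L,g)):
        v=Q-P;print(n,P,Q,"len",np.linalg.norm(v),"lean",np.arctan2(np.hypot(v[0],v[1]),v[2]),"yaw",np.arctan2(-v[1],-v[0]))
E
python3 - <<'E'
from lean import *
g=np.array([.5205,-.1833,.2042])
A,B=load("scene3"),load("side3")
lean(A,B,(165.5,209.5),(175,228.5),(267.5,240.5),(275,247),g)
print(proj(A,g),proj(B,g))
# scene only: intersect image line with vertical plane through g along yaw -0.12
for p in((165.5,209.5),(175,228.5),(151.2,179.7)):
    r=A["R"].T@np.linalg.inv(A["K"])@np.r_[p,1];o=-A["R"].T@A["t"];n=np.array([-np.sin(-.12),np.cos(-.12),0])
    X=o+r*(n@(g-o))/(n@r);v=g-X;print(X,np.linalg.norm(v),np.arctan2(np.hypot(*v[:2]),v[2]))
E
```

```text
foot-label [ 0.5741 -0.1899  0.1231] [ 0.5518 -0.1874  0.156 ] len 0.03986229806918428 lean 0.5985961212979276 yaw -0.11553281822899866
foot-grasp [ 0.5741 -0.1899  0.1231] [ 0.5205 -0.1833  0.2042] len 0.09744407857267377 lean 0.5879369394721167 yaw -0.12331904455810273
label-grasp [ 0.5518 -0.1874  0.156 ] [ 0.5205 -0.1833  0.2042] len 0.05758625158762261 lean 0.5805753586882195 yaw -0.12885597037270383
[150.5634 183.7988] [255.2102 227.5316]
[ 0.5545 -0.1874  0.1615] 0.054698971093806274 0.6755689962138445
[ 0.5752 -0.1899  0.1256] 0.09597715334269724 0.611477446271946
[ 0.5253 -0.1839  0.2165] 0.013254574859856264 2.7677144575229846
```

The lean is about 0.60 rad with the grip 97 mm from the foot. I'll give it one more small push for 0.70, then lift and travel high.

```bash
python3 -m handwheel '[[-0.2,0,0.8,0],[0,0,0.8,0],[0,0,0.8,0],[0,0,0.83,0],[0,0,0,0],[0.25,0,0,0],[0.15,0,0,0],[0.17,0,0,0],[0,0,0,0]]'
python3 -m handwheel '[[-0.15,0,-0.6,0],[0,0,-1,0],[0,0,-1,0],[0,0,-1,0],[0,0,-1,0],[0,0,-1,0],[0,0,-1,0],[0,0,0,0]]'
python3 - <<'E'
from h import *
goto((.6037,.264,.36),1.25)
E
```

```text
t: 9.78
tcp_pos: [0.5097, -0.1822, 0.1613]
tool_rot: [0.06, 0.998, -0.0, 0.001]
wrist_force: [1.8, -0.4, 3.8]
grip_width: 0.0153
grasp_force: 64.9
t: 10.78
tcp_pos: [0.5139, -0.1825, 0.3599]
tool_rot: [0.06, 0.998, -0.001, 0.001]
wrist_force: [0.1, -0.7, -0.4]
grip_width: 0.0153
grasp_force: 64.8
t 10.78 tcp [ 0.5139 -0.1825  0.3599] turn units 2.51 shift units after turn [ 1.85 15.07 -0.02] toolz [ 0.001 -0.001 -1.   ] q6 -0.37
```

```bash
python3 -m handwheel '[[0,0,0,0.84],[0,0,0,0.84],[0,0,0,0.83],[0.12,0.94,0,0],[0.12,0.94,0,0],[0.12,0.94,0,0],[0.12,0.94,0,0],[0.12,0.94,0,0],[0.12,0.94,0,0],[0.12,0.94,0,0],[0.12,0.94,0,0],[0.12,0.94,0,0]]'
python3 -m handwheel '[[0.12,0.94,0,0],[0.12,0.94,0,0],[0.12,0.94,0,0],[0.12,0.94,0,0],[0.11,0.94,0,0],[0.11,0.94,0,0],[0.11,0.94,0,0],[0,0,0,0],[0,0,0,0]]'
python3 - <<'E'
from h import *
from plant import optics,monitor
goto((.6037,.264,.236),1.25)
g=monitor.observe()["tcp_pos"]-np.array([0,0,.054])
o=[]
for n in("scene","side"):
    d=optics.get_image(n);np.savez(f"pics/{n}4.npz",**d)
    p=proj(d,g);x,y=(p-[30,35]).round().astype(int);print(n,x,y)
    o.append(cv2.resize(d["pixels"][y:y+100,x:x+66],None,fx=6,fy=6,interpolation=cv2.INTER_CUBIC)[:,:,::-1])
cv2.imwrite("pics/p4.png",np.hstack(o));print(g)
E
```

```text
t: 12.28
tcp_pos: [0.5623, 0.0694, 0.3561]
tool_rot: [0.16, 0.987, -0.001, -0.002]
wrist_force: [0.1, -0.8, -0.3]
grip_width: 0.0157
grasp_force: 64.8
t: 13.4
tcp_pos: [0.6019, 0.263, 0.3567]
tool_rot: [0.16, 0.987, -0.001, -0.001]
wrist_force: [0.1, -0.9, 0.2]
grip_width: 0.0151
grasp_force: 64.8
t 13.4 tcp [0.6019 0.263  0.3567] turn units 0.0 shift units after turn [-0.06  0.06  4.02] toolz [-0.003 -0.001 -1.   ] q6 0.61
scene 283 28
side 194 70
[0.60193142 0.26304082 0.30271105]
```

View pics/p4.png

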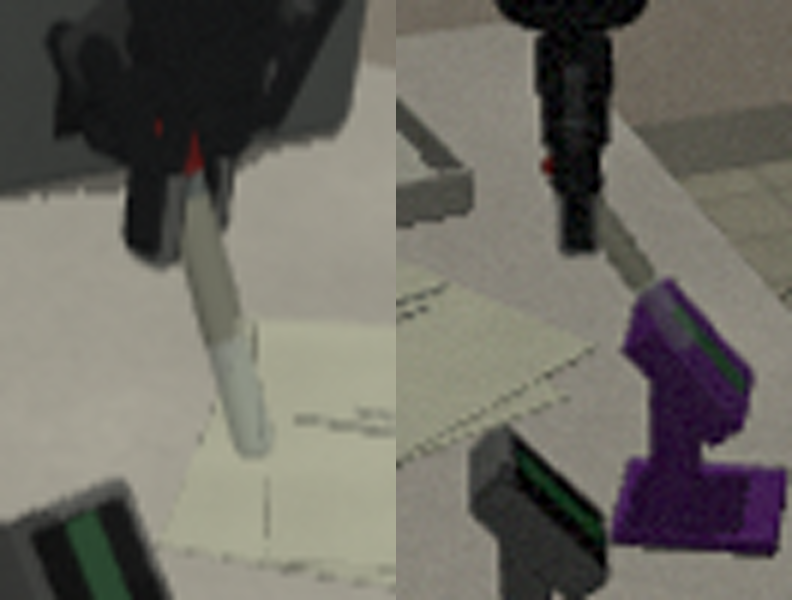

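The picture shows the tube above the grey reader. The label end is at (321,83.8) in the scene view and (236.7,117.5) in the side view. The foot is at (325.8,103) and, less clearly against the purple reader, about (242.3,126.8).

Run:
```python
from lean import *
lean(load("scene4"),load("side4"),(321,83.8),(325.8,103),(236.7,117.5),(242.3,126.8),np.array([.6019,.2630,.3027]))
```

```text
foot-label [0.6555 0.2463 0.2239] [0.6362 0.2471 0.264 ] len 0.04450446156896531 lean 0.45036621711027586 yaw -0.044928261062304034
foot-grasp [0.6555 0.2463 0.2239] [0.6019 0.263  0.3027] len 0.09676627980083805 lean 0.6192721997341156 yaw -0.30227422212516686
label-grasp [0.6362 0.2471 0.264 ] [0.6019 0.263  0.3027] len 0.05408819557859868 lean 0.7726634686456767 yaw -0.43323972543132633
```

The lean is about 0.65 rad and the yaw about -0.31, both within tolerance. The tube's middle has to move by (+2, 0, -119.5) mm, so I'll descend straight down.

```bash
python3 -m handwheel '[[-0.06,0.04,0.5,0],[0,0,0.6,0],[0,0,0.6,0],[0,0,0.6,0],[0,0,0.5,0],[0,0,0.4,0],[0,0,0.4,0],[0,0,0.3,0],[0,0,0.08,0],[0,0,0,0],[0,0,0,0],[0,0,0,0]]'
python3 - <<'E'
from h import *
from plant import optics,monitor
goto((.6037,.264,.236),1.25)
g=monitor.observe()["tcp_pos"]-np.array([0,0,.054])
o=[]
for n in("scene","side"):
    d=optics.get_image(n);np.savez(f"pics/{n}5.npz",**d)
    p=proj(d,g);x,y=(p-[33,35]).round().astype(int);print(n,x,y)
    o.append(cv2.resize(d["pixels"][y:y+100,x:x+66],None,fx=6,fy=6,interpolation=cv2.INTER_CUBIC)[:,:,::-1])
cv2.imwrite("pics/p5.png",np.hstack(o));print(g)
E
```

```text
t: 15.0
tcp_pos: [0.6049, 0.2643, 0.2393]
tool_rot: [0.16, 0.987, 0.0, 0.0]
wrist_force: [1.0, -0.1, -0.2]
grip_width: 0.0154
grasp_force: 64.8
t 15.0 tcp [0.6049 0.2643 0.2393] turn units 0.0 shift units after turn [ 0.04 -0.02  0.11] toolz [ 0.001  0.    -1.   ] q6 0.61
scene 276 74
side 193 102
[0.6049007  0.26427078 0.18531538]
```

View pics/p5.png

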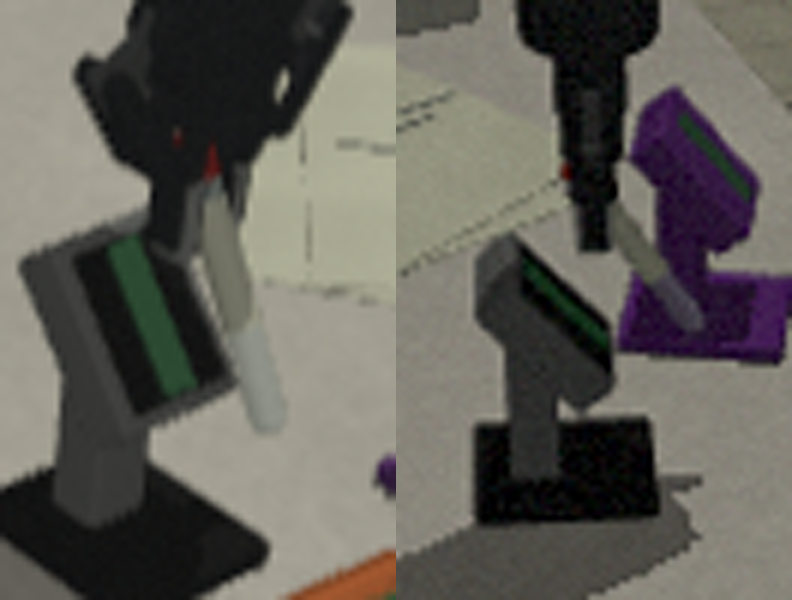

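The picture shows the tube parallel to the strip and clear of the face. The foot is at (320.2,144.3) in the scene view and (242.5,156.2) in the side view. The label end is at (316,128.7) and (237.8,148.3).

Run:
```python
from lean import *
A,B=load("scene5"),load("side5");g=np.array([.6049,.2643,.1853])
lean(A,B,(316,128.7),(320.2,144.3),(237.8,148.3),(242.5,156.2),g)
F=tri(A,(320.2,144.3),B,(242.5,156.2))
c,s=np.cos(-.32),np.sin(-.32);e=np.array([c,s,0]);k=np.array([0,0,1.]);n=np.cos(.7)*e+np.sin(.7)*k;x=np.sin(.7)*e-np.cos(.7)*k;y=np.cross(n,x)
u=(g-F)/np.linalg.norm(g-F)
for mid in(F+.065*u,):
    v=mid-[.5855,.270,.125];print("mid in window",v@x,v@y,v@n,"angle",np.arccos(abs(u@x)))
```

```text
foot-label [0.6565 0.2463 0.1081] [0.639  0.2466 0.1461] len 0.04176992884073297 lean 0.43102569879169783 yaw -0.01637170912046329
foot-grasp [0.6565 0.2463 0.1081] [0.6049 0.2643 0.1853] len 0.09455551110164839 lean 0.6157298477999342 yaw -0.335773920567997
label-grasp [0.639  0.2466 0.1461] [0.6049 0.2643 0.1853] len 0.054927966008791504 lean 0.7750170483257774 yaw -0.47883551205780456
mid in window -0.0036522447614930767 0.0004227010264514692 0.051813082948342866 angle 0.08481830223493309
```

The middle sits at about (-4, 0, +52) mm in the window frame and the lean is off by 0.08 rad, well inside the limits. The grip force is 65 N and the tube is still, so I'm handing in.

```bash
python3 -c "
from plant import manip
print(manip.sign_off())"
```

```text
the job is handed in; nothing more can be done
None
```

I handed the job in with the long tube held still in the gripper, stopper end up along the reader's strip: by camera its middle is about 52 mm out and 4 mm off centre, and its lean is within about 0.08 rad (no verdict came back).

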